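# Close and start the tube heater

### The job

The tubes are loaded in the heater: shut its lid fully without slamming it, then take the pointer from its leaning stand and press the recessed start button on the sloping front panel all the way in with the pointer's tip. Put the pointer back in the stand's cup, tip down, and leave everything else on the bench undisturbed.

Things in the scene. Friction and masses are not known exactly. Their poses are not given: they have to be found in the camera images.
- heater: cream bench-top tube heater, fixed, 240 (x) x 200 (y) x 100 mm high. Origin: centre of the underside; x runs from its sloping front panel to the lid hinge, z up. The panel rises to the rear at 30 degrees from level (x -122 to -18, z 40 to 100 mm), outward normal (-0.5, 0, 0.866) in the heater frame. Behind it (x -18 to 118) is the open chamber with capped tubes, covered by the lid
- lid (a joint): lid angle: 0 = fully shut, grows as the lid swings up and back about its rear edge (1.57 = upright, limit 1.7). Stiff hinge: the lid stays where it is left and must be pushed all the way down. Cream plate 140 mm (hinge to front edge) x 200 mm wide x 14 mm thick, with a 16 x 70 x 12 mm grey lip on the front edge
- lid_hinge (a point): point on the hinge axis, at the middle of the lid's rear lower edge (heater frame 118, 0, 101 mm); the hinge axis is the heater's y axis
- lid_edge (a point): middle of the lid's front edge on its outer (upper when shut) face, 140 mm from the hinge; moves with the lid
- start_button (a joint): travel of the start button into the panel: 0 = out, 0.005 m = fully in; springs back out, about 4 N to press fully
- button_top (a point): centre of the start button's face (grey, diameter 17 mm). The button sits in the middle of the sloping panel inside a black guard collar (outside diameter 36, bore 22 mm), its face 8 mm below the collar's rim; it moves along the panel's normal
- stand: pointer stand, fixed: dark plate 120 x 90 x 12 mm with an aluminium open-topped square cup that leans 30 degrees from vertical. Origin: centre of the underside; the cup's axis, from floor to mouth, is (-0.5, 0, 0.866) in the stand frame. Cup: inside 34 x 36 mm, 80 mm deep, walls 5 mm
- cup_floor (a point): centre of the cup's inner floor
- cup_mouth (a point): centre of the cup's mouth, 80 mm up the cup's axis from cup_floor
- pointer: loose pointer (stylus), 150 mm long, 60 g: grey square bar 18 x 18 x 120 mm with a steel tip of diameter 8, length 30 mm. Origin: end of the tip; z runs from the tip up the bar, y is the stand's y. It starts in the cup, tip on the floor, flat against the lower wall (parallel to the cup axis, 8 mm from it on the stand's -x side), 70 mm of the bar sticking out
- pointer_tip (a point): end of the pointer's steel tip
- pointer_end (a point): upper end of the pointer's bar, 150 mm from the tip
- tube_rack: bystander: wooden rack with glass tubes, 200 x 70 x 110 mm, origin at the centre of the underside; leave alone
- jar_a: bystander: sample jar, diameter 56, height 65 mm, origin at the centre of the underside; leave alone
- jar_b: bystander: another such jar; leave alone
- basket: bystander: pale green bowl-shaped basket, diameter 140, height 85 mm, origin at the centre of the underside; leave alone
Things that resemble listed ones, but are neither listed nor needed, are in the scene too. What is meant by the pointer is not orange, pink or turquoise, and is the smaller of those in its own colour.

How it is judged (in metres and radians):
On the way, in this order (a step that is already met when the one before it is completed fails the run):
1. the lid is shut (value of joint lid below 0.04 rad), for 0.1 s.
2. the start button is pressed in by the pointer's tip (value of joint start_button above 0.004 m and distance between pointer_tip and button_top below 0.012 m), for 0.05 s.
At the end, for the whole second after the job is handed in: The lid is shut (within 0.04 rad), the button has been pressed and is out again (within 1.5 mm), and the pointer rests still in the stand's cup, tip down, its tip within 30 mm of the centre of the cup's floor and its upper end more than 100 mm above the bench (value of joint lid below 0.04 rad and value of joint start_button below 0.0015 m and distance between pointer_tip and cup_floor below 0.03 m and angle between the z axis of pointer and the z axis of stand, either way round below 0.9 rad and height (world z) of pointer_end above 0.1 m and linear speed of pointer below 0.02 m/s); the robot touches nothing.
It fails at once if the start button is pressed while the lid is open (value of joint start_button above 0.003 m and value of joint lid above 0.08 rad).
It fails at once if the lid slams: it nears its seat faster than 2.5 rad/s (value of joint lid below 0.2 rad and velocity of joint lid below -2.5 rad/s).
It fails at once if the start button is pressed by something other than the pointer's tip (value of joint start_button above 0.003 m and distance between pointer_tip and button_top above 0.02 m).
It fails at once if a bystander is moved more than 30 mm or tipped (distance of any of tube_rack, jar_a, jar_b, basket from where it was at the start of the episode above 0.03 m or angle between any of tube_rack, jar_a, jar_b, basket's own z axis and vertical above 0.4 rad).
It also fails if it takes over 64 s, if anything falls off the work surface, if the arm or the gripper's body presses on something with over 40 N, if the wrist force passes 120 N, or if a joint passes its speed limit or range.

### The arm

A 7-joint arm with a two-finger parallel gripper is mounted at the origin on the work surface. World frame = base frame: x ahead of the robot, y to its left, z up, the work surface at z = 0. Lengths are in mm, angles in rad, forces in N, time in s.
With the tool pointing down it reaches from about 400 to 875 mm from the base axis. Payload 19.3 kg.
Tool frame: the origin (TCP) lies at the very end of the fingers, on their centre line; the grasp point (between the pads) lies 19 mm behind it (grip_point_offset is the z of the grasp point in the tool frame, in mm); z points along the fingers, y is the line along which they close (so a half turn about z gives the same grasp; the last joint's range is limited). The gripper opens to 85 mm and grips with 20 to 120 N. Pads are 22 mm wide; open, the fingers measure 114 mm over their backs; the gripper's body (76 mm by 85 mm) begins 54 mm behind the grasp point. The pads swing forward as they close: fully open they stand 13 mm farther back than shut.
Start: joints at [-1.316, 0.521, -0.036, 1.599, 0.021, 1.021, -0.113], TCP at [199.468, 592.307, 231.291] pointing down, gripper open.
Joint ranges: [-2.91, 2.91], [-0.3, 2.13], [-1.5, 1.42], [0.17, 2.43], [-1.26, 4.41], [0.16, 1.93], [-2.52, 2.52]. Speed limits (rad/s): [1.89, 1.89, 2.39, 2.39, 3.01, 3.01, 3.01].

### API

Orientations are given as a 3x3 rotation matrix whose columns are the frame's x, y, z axes.
In Python, from workcell import movep, movel, goto_joints, open_gripper, clamp, wait, inverse_kinematics, read_state, camera, PlanningError, finish_job, grip_point_offset gives the robot as it stands. Calls block until the motion is done:
- movep(position, orientation): joint-space move of the TCP to a pose.
- movel(position, frame=None, max_speed=150, guard=None): straight line of the TCP; frame=None keeps the orientation; max_speed is the mean speed in mm/s. With guard (N) it stops when the force on the tool has changed by that much, and returns True; else False.
- goto_joints(angles): joint-space move.
- open_gripper() and clamp(): open the fingers fully, or close them until they stop; the grip force is fixed at half the most.
- wait(seconds).
- inverse_kinematics(position, orientation): joint angles nearest the present ones, or None.
- read_state(): the state.
- camera(name): name is "scene" or "top" or "wrist"; returns a dict with "image" (420x560x3 uint8, blue, green, red), "range_z" (420x560 float32, mm along the optical axis (not along the pixel's ray), 0 where there is no reading), "fx", "fy", "cx", "cy" (pixels), "cam_to_world" (4x4, takes a point from camera to world coordinates). Camera axes: x right, y up, looking along -z (the intrinsics and any distortion apply to the point x, -y, -z); pixel columns grow to the right and rows downward; lengths in mm; the calibration is good to about 2 mm. A picture is of the moment at which its call begins.
A pose or a line that the arm cannot do raises PlanningError and nothing moves.
- finish_job(): hands the job in; it is judged then, once.
The state is a dict: "time": time; "qpos": joint angles; "qvel": joint speeds; "joint_efforts": joint torques, N m; "eef_pos": TCP position; "tool_rot": TCP orientation; "ft_force": force on the tool from outside, world axes, zero at the start; "torque": the same for the moment, N m; "finger_gap": finger opening in mm; "gripper_force": force on a finger pad.
Only numpy, scipy, OpenCV 4.12 (cv2) and the standard library are available. Lean on these libraries where they do the work, as an engineer would, in place of code of your own. Each camera call takes 0.05 s, during which the arm holds its last target. There are 200 camera calls.

## Working session

There is one attempt and no reset: what is moved stays moved. The work goes in short steps, each a Python script; the robot and the scene stay as the last script left them, time stands still between calls to the robot, and variables do not carry over. Pictures are saved under pics/ and viewed, at most 10 in all, crops included, and the job is handed in when it is done.

```bash
ls; mkdir -p pics; python3 - <<'E'
from workcell import *
import cv2,numpy as np,pickle
D={}
for n in("scene","top"):
    c=camera(n);D[n]=c;cv2.imwrite(f"pics/{n}0.png",c["image"]);print(n,c["fx"],c["cx"],c["cy"],np.round(c["cam_to_world"],3).tolist(),[k for k in c], (c["range_z"]>0).mean())
pickle.dump(D,open("d0.pkl","wb"))
print(read_state(),grip_point_offset)
E
```

```text
pics
scene 526.6880211359119 277.10261155262776 212.54943503092375 [[0.745, -0.528, 0.408, 1145.071], [0.667, 0.592, -0.453, -474.726], [-0.002, 0.61, 0.793, 1235.495], [0.0, 0.0, 0.0, 1.0]] ['image', 'range_z', 'fx', 'fy', 'cx', 'cy', 'cam_to_world'] 0.9956972789115647
top 429.73119451867086 279.9596662158543 209.2820540938607 [[-0.012, 0.999, -0.051, 477.739], [-1.0, -0.011, 0.021, 169.623], [0.021, 0.051, 0.998, 1615.533], [0.0, 0.0, 0.0, 1.0]] ['image', 'range_z', 'fx', 'fy', 'cx', 'cy', 'cam_to_world'] 0.9958928571428571
{'time': 0.1, 'qpos': array([-1.31619965,  0.52196252, -0.03630599,  1.59995896,  0.02118585,
        1.02111692, -0.11280363]), 'qvel': array([-0.00065612, -0.00185802, -0.00047213, -0.00070963,  0.0005921 ,
        0.00090632, -0.00102751]), 'joint_efforts': array([ 3.15105317e-03, -9.28481054e+01,  1.98429264e+00, -3.70530009e+01,
        1.82628521e-02,  5.35631945e-03,  2.75511667e-05]), 'eef_pos': array([199.3886241 , 592.00982946, 230.77561969]), 'tool_rot': array([[-9.47702729e-01,  3.19154297e-01, -2.67763225e-04],
       [ 3.19154400e-01,  9.47702176e-01, -1.02695309e-03],
       [-7.39966990e-05, -1.05870406e-03, -9.99999437e-01]]), 'ft_force': array([-0.37674498, -0.29686541,  0.50770748]), 'torque': array([-0.03543093,  0.01589614,  0.04400932]), 'gripper_force': 0.0, 'finger_gap': 85.1988291198082} -18.700000000000003
```

View pics/scene0.png

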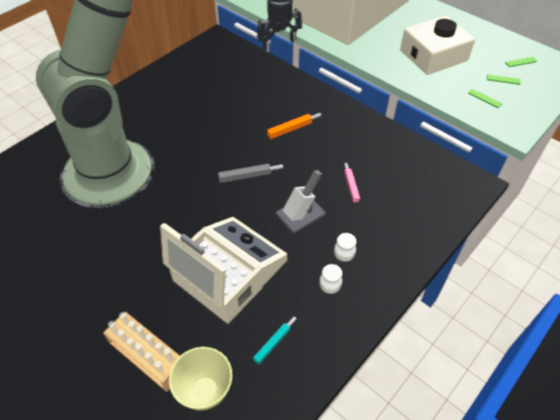

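View pics/top0.png

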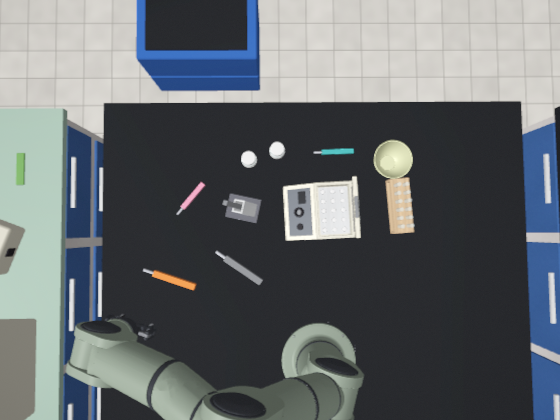

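The scene view shows the heater near (225,265) with its lid open, and the leaning stand with a grey bar at (300,200). In the top view the heater is at (321,211), with the collar at about (299,212) and the lid edge at x≈357. The stand is at (243,207), the jars at (249,159) and (277,150), the basket at (393,159) and the rack at (400,206).

Things that could be taken for the pointer (top view): the orange bar (170,279), pink (190,198), turquoise (335,152), the large grey bar lying flat (240,268), and the small grey bar in the cup (235,205). By the description it is the one in the cup.

```bash
cat > h.py <<'E'
from workcell import *
import cv2,numpy as np,pickle
def cloud(c):
    h,w=c["range_z"].shape;u,v=np.meshgrid(np.arange(w),np.arange(h));z=c["range_z"]
    P=np.stack([(u-c["cx"])/c["fx"]*z,-(v-c["cy"])/c["fy"]*z,-z],-1)
    M=c["cam_to_world"];W=P@M[:3,:3].T+M[:3,3];W[z<=0]=np.nan;return W
def ray(c,u,v,z):
    M=c["cam_to_world"];d=M[:3,:3]@np.array([(u-c["cx"])/c["fx"],-(v-c["cy"])/c["fy"],-1]);o=M[:3,3];return o+d*(z-o[2])/d[2]
def project(c,p):
    M=c["cam_to_world"];q=M[:3,:3].T@(np.array(p)-M[:3,3]);return c["cx"]+c["fx"]*q[0]/-q[2],c["cy"]+c["fy"]*q[1]/q[2]
E
python3 - <<'E'
from h import *
D=pickle.load(open("d0.pkl","rb"))
for n,(u0,v0,u1,v1) in {"top":(275,165,368,250),"scene":(155,210,292,322)}.items():
    c=D[n];W=cloud(c)[v0:v1,u0:u1].reshape(-1,3);bgr=c["image"][v0:v1,u0:u1].reshape(-1,3)
    print(n,"table z",np.nanmedian(cloud(c)[200:250,440:500] if n=="top" else cloud(c)[60:100,180:240],axis=(0,1)))
    m=W[:,2]>15
    P=W[m]
    # panel : points with y > and z 40-100 ; coarse fit by RANSAC of sloping plane
    rng=np.random.default_rng(0);best=0
    Q=P[(P[:,2]>38)&(P[:,2]<102)]
    for _ in range(2000):
        a,b,d=Q[rng.choice(len(Q),3,False)];nn=np.cross(b-a,d-a);l=np.linalg.norm(nn)
        if l<1:continue
        nn/=l;nn*=np.sign(nn[2])
        if abs(nn[2]-.866)>.05:continue
        k=abs((Q-a)@nn)<3
        if k.sum()>best:best=k.sum();K=k
    R=Q[K];ce=R.mean(0);nn=np.linalg.svd(R-ce)[2][2];nn*=np.sign(nn[2]);print("panel",best,ce,nn,R.min(0),R.max(0), "yaw",np.degrees(np.arctan2(-nn[1],-nn[0])))
    H=P[P[:,2]>130];print("lid",len(H),H.min(0),H.max(0));
    if len(H):
        hc=H.mean(0);hn=np.linalg.svd(H-hc)[2][2];print("lid n",hc,hn)
c=D["top"];W=cloud(c)
for nm,(u0,v0,u1,v1),z0 in(("stand",(218,188,266,226),6),("heater",(275,165,368,250),15)):
    m=np.zeros(W.shape[:2],bool);m[v0:v1,u0:u1]=True;m&=W[...,2]>z0
    if nm=="stand": m&=W[...,2]<25
    r=cv2.minAreaRect(W[m][:,:2].astype(np.float32));print(nm,r)
A=W[188:226,218:266];m=A[...,2]>60;print("stand high",A[m].min(0),A[m].max(0),A[m][A[m][:,2].argmax()])
for n,b in{"jarb":(240,150,258,168),"jara":(268,141,287,160),"basket":(372,138,414,180),"rack":(385,176,416,236)}.items():
    A=W[b[1]:b[3],b[0]:b[2]].reshape(-1,3);A=A[A[:,2]>20];print(n,A.min(0),A.max(0))
a=cv2.resize(c["image"][150:260,210:370],(800,550),interpolation=cv2.INTER_CUBIC);cv2.imwrite("pics/crop1.png",a)
E
```

```text
top table z [ 493.91714479 -582.92888966    1.65673885]
panel 1045 [544.12434408  67.81226543  72.79868259] [-0.0304741   0.49783271  0.86673752] [445.51559151   7.84454011  38.94271757] [645.72585325 124.26092279 101.99475893] yaw -86.49709324016597
lid 334 [ 455.52305347 -117.7271267   131.10675684] [653.04466772 -93.29575297 263.39958022]
lid n [ 552.86535433 -103.50295527  235.39175834] [ 0.04112773 -0.99476997  0.09349448]
scene table z [-88.16764423 526.69902544  -1.72358271]
panel 1508 [551.46045985  59.67485516  74.11253708] [-0.02496704  0.49540699  0.86830211] [444.52078718   3.30468028  38.00037617] [648.70013669 122.76090305 101.98293589] yaw -87.11490404839726
lid 2396 [ 452.94716238 -136.43932237  130.00957617] [655.88803703 -94.63571188 257.18034151]
lid n [ 562.07180477 -118.00041308  198.10731181] [ 0.05108671 -0.97644987  0.20960868]
stand ((572.1988525390625, 278.8965148925781), (175.89418029785156, 138.90866088867188), 89.42214965820312)
heater ((590.0845947265625, 4.358917236328125), (283.052978515625, 244.7416229248047), 2.636418104171753)
stand high [537.48244563 237.19090777  61.21020219] [594.54748553 336.06286124 160.43450599] [568.79712219 324.23287492 160.43450599]
jarb [716.91165522 225.54657187  21.61855812] [769.37695209 278.15325093  76.36257291]
jara [750.18764653 121.56416707  20.4551019 ] [803.55599062 173.80632862  76.16501287]
basket [ 662.64598784 -341.07447234   20.001537  ] [ 800.41670346 -202.75350587   95.41143052]
rack [ 466.16878454 -346.47667005   23.01340556] [ 676.7471013  -243.26588172  114.51818388]
```

View pics/crop1.png

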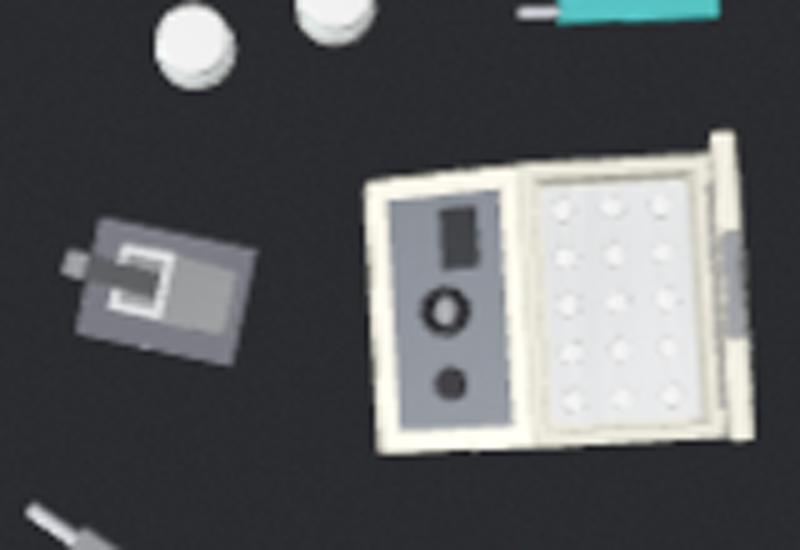

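The crop confirms the small grey bar in the cup (end at crop (73,262)), and the black collar with the grey button at crop (445,311). Next I'll take a wrist picture over the heater on the way to the lid.

```bash
cat >> h.py <<'E'
def geom(yaw,origin):
    ax=np.array([np.cos(yaw),np.sin(yaw),0]);ay=np.array([-ax[1],ax[0],0]);R=np.stack([ax,ay,[0,0,1]],1)
    return lambda p:np.array(origin)+R@np.array(p,float),R
E
python3 - <<'E'
from h import *
D=pickle.load(open("d0.pkl","rb"))
b=ray(D["top"],299,212.2,75);print("collar",b)
yaw=np.radians(-87);H,R=geom(yaw,[0,0,0]);o=b-H([-70,0,0]);o[2]=0;print("heater",o)
z=np.array([0,0,-1.])
for s in(1,-1):
    y=s*R[:,1];O=np.stack([np.cross(y,z),y,z],1)
    for p in([560,180,420],[o[0],-165,330]):print(s,p,inverse_kinematics(p,O))
y=R[:,1];O=np.stack([np.cross(y,z),y,z],1)
q=inverse_kinematics([560,150,450],O)
q2=inverse_kinematics([560,150,450],O@np.diag([-1,-1,1]))
c=read_state()["qpos"]
if q is None or (q2 is not None and abs(q2-c).max()<abs(q-c).max()): O=O@np.diag([-1,-1,1])
movep([560,150,450],O)
c=camera("wrist");pickle.dump(c,open("w1.pkl","wb"));cv2.imwrite("pics/w1.png",c["image"]);print(np.round(c["cam_to_world"],2).tolist(),c["fx"],O.tolist(),read_state()["time"])
E
```

```text
collar [545.3316701   68.28105778  75.        ]
heater [548.99518704  -1.62300966   0.        ]
1 [560, 180, 420] [-0.72900544  0.35121018  0.45580275  1.43551896 -0.15455173  1.39036249
 -0.21730263]
1 [np.float64(548.9951870408382), -165, 330] [-0.41632816  0.47632565  0.89743431  1.64210806 -0.39240843  1.2147913
  0.61856516]
-1 [560, 180, 420] [ 0.35160476  0.57216484 -1.27015832  1.377874    0.54354315  1.57462203
  2.33036937]
-1 [np.float64(548.9951870408382), -165, 330] [-0.5551571   0.63903138  1.23307408  1.64736515 -0.62182177  1.30939214
 -2.30287351]
[[1.0, -0.05, -0.01, 555.66], [0.06, 0.96, 0.26, 216.37], [-0.0, -0.26, 0.97, 592.1], [0.0, 0.0, 0.0, 1.0]] 305.9011667910658 [[-0.052335956242943966, 0.9986295347545738, 0.0], [0.9986295347545738, 0.052335956242943966, 0.0], [0.0, 0.0, -1.0]] 2.3333
```

View pics/w1.png

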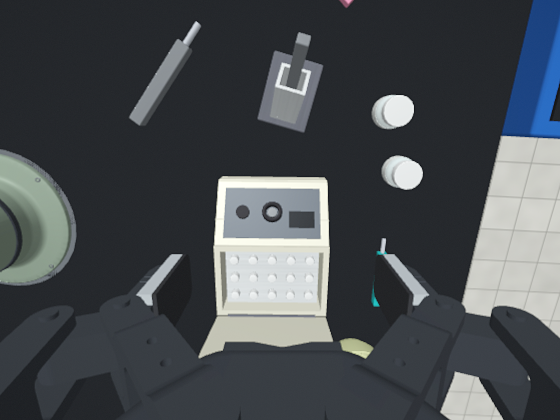

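```bash
python3 - <<'E'
from h import *
c=pickle.load(open("w1.pkl","rb"));print("collar wrist",ray(c,272,212,75))
H,R=geom(np.radians(-87),[549,-2,0]);O=np.array(read_state()["tool_rot"])
y=R[:,1];z=np.array([0,0,-1.]);O=np.stack([np.cross(y,z),y,z],1)
clamp()
movep(H([180,0,330]),O);movel(H([180,0,205]))
def P(t,r=100):return H([118-r*np.cos(t)+14*np.sin(t)+11,0,101+r*np.sin(t)+14*np.cos(t)])
print(movel(P(1.4),max_speed=120,guard=60))
for t in(1.2,1.0,.8,.6,.4,.25):
    g=movel(P(t),max_speed=90,guard=80);print(t,g,np.round(read_state()["ft_force"],1))
g=movel(P(-.04),max_speed=60,guard=45);s=read_state();print(g,s["ft_force"],s["eef_pos"],s["time"])
E
```

```text
collar wrist [545.43141162  67.74464036  75.        ]
False
1.2 False [ 0.   0.5 -1.2]
1.0 False [-0.5  0.  -0.7]
0.8 False [-0.2 -0.3  0.8]
0.6 False [-0.3 -1.   0.3]
0.4 False [ 0.  -0.  -0.8]
0.25 False [-0.1 -0.2  0.3]
True [-6.25476077  0.07667306 23.04674665] [550.88961356 -31.44257447 114.93434053] 8.65
```

```bash
python3 - <<'E'
from h import *
g=movel(read_state()["eef_pos"]+[0,0,-3],max_speed=30,guard=40);s=read_state();print(g,s["ft_force"],s["eef_pos"])
movel(s["eef_pos"]+[0,0,120],max_speed=250)
O=s["tool_rot"]
c=camera("scene");pickle.dump(c,open("s2.pkl","wb"))
W=cloud(c)[205:325,155:292].reshape(-1,3);H,R=geom(np.radians(-87),[549,-2,0])
L=(W-[549,-2,0])@R
m=(L[:,0]>-10)&(L[:,0]<110)&(abs(L[:,1])<95)&(L[:,2]>85)&(L[:,2]<140);K=L[m];print("lid slope",np.polyfit(K[:,0],K[:,2],1),len(K),(L[:,2]>140).sum())
a=c["image"][130:330,150:340];cv2.imwrite("pics/s2.png",cv2.resize(a,(760,800)[:2] if 0 else (570,600)))
E
```

```text
False [-21.98013234   3.68386349  77.19384869] [551.16196735 -31.43354938 114.46814911]
lid slope [4.01774807e-03 1.14930080e+02] 3059 591
```

View pics/s2.png

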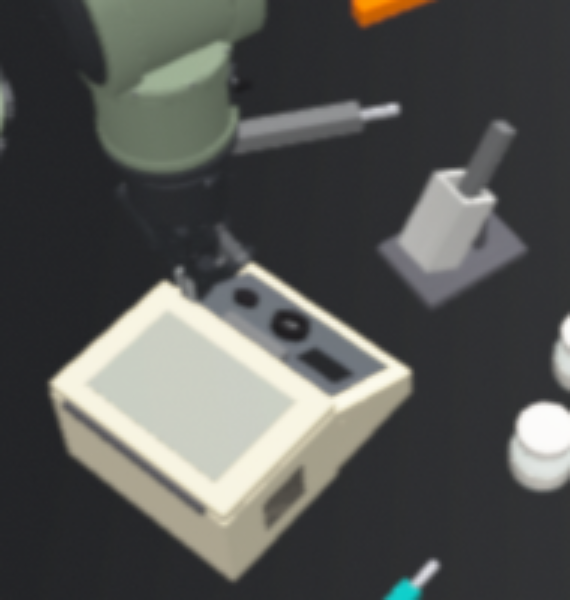

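The lid is flat and shut (slope 0.004). The scene crop shows the collar at (290,325) and the bar end at (505,128). Next is a close wrist look at the stand.

```bash
python3 - <<'E'
from h import *
O=read_state()["tool_rot"];D=pickle.load(open("d0.pkl","rb"))
print("plate c top",ray(D["top"],243.4,208.2,12),"end",ray(D["top"],224.6,202.4,155))
open_gripper()
p=read_state()["eef_pos"]
y=np.array([np.cos(np.radians(3)),np.sin(np.radians(3)),0]);z=np.array([0,0,-1.]);O=np.stack([np.cross(y,z),y,z],1)
movep([570,160,270],O)
c=camera("wrist");pickle.dump(c,open("w2.pkl","wb"));cv2.imwrite("pics/w2.png",c["image"]);print(read_state()["time"])
# IK check
def tool(yaw,k):
    a=np.array([np.cos(yaw),np.sin(yaw),0]);zt=.5*a+[0,0,-.866];zt/=np.linalg.norm(zt);ys=np.array([-a[1],a[0],0]);
    y=[ys,np.cross(zt,ys),-ys,-np.cross(zt,ys)][k];return np.stack([np.cross(y,zt),y,zt],1)
for k in range(4):
    for nm,yaw,p in(("stand",np.radians(-101.4),np.array([575,310,105.])),("heater",np.radians(-87),np.array([545,68,75.]))):
        T=tool(yaw,k)
        for d in(0,100):
            q=inverse_kinematics(p-T[:,2]*(90*(nm=="heater")+d),T);print(k,nm,d,None if q is None else np.round(q,2))
E
```

```text
plate c top [565.37605387 271.59226501  12.        ] end [578.0020027  326.11588361 155.        ]
11.225
0 stand 0 [-1.04  1.03  0.62  1.29 -0.16  1.32 -0.71]
0 stand 100 [-1.05  1.    0.64  1.09 -0.16  1.55 -0.73]
0 heater 0 [-1.04  0.77  0.71  1.79  0.02  0.93 -0.39]
0 heater 100 [-1.1   0.67  0.72  1.67  0.06  1.16 -0.43]
1 stand 0 [-1.19  1.21  1.05  1.3  -0.54  1.4  -2.  ]
1 stand 100 [-1.18  1.16  1.07  1.1  -0.5   1.6  -2.06]
1 heater 0 [-1.19  0.94  1.05  1.8  -0.34  0.95 -1.62]
1 heater 100 [-1.27  0.85  1.1   1.67 -0.25  1.16 -1.7 ]
2 stand 0 [-0.68  0.93 -0.11  1.26  0.39  1.41  2.03]
2 stand 100 [-0.72  0.91 -0.12  1.06  0.37  1.63  2.06]
2 heater 0 [-0.5   0.64 -0.1   1.76  0.57  1.11  2.25]
2 heater 100 [-0.55  0.56 -0.14  1.63  0.51  1.32  2.29]
3 stand 0 [-0.88  0.96  0.29  1.28  0.1   1.34  0.66]
3 stand 100 [-0.89  0.93  0.26  1.08  0.11  1.56  0.66]
3 heater 0 [-0.8   0.67  0.33  1.78  0.31  0.99  0.9 ]
3 heater 100 [-0.85  0.58  0.3   1.65  0.31  1.22  0.91]
```

View pics/w2.png

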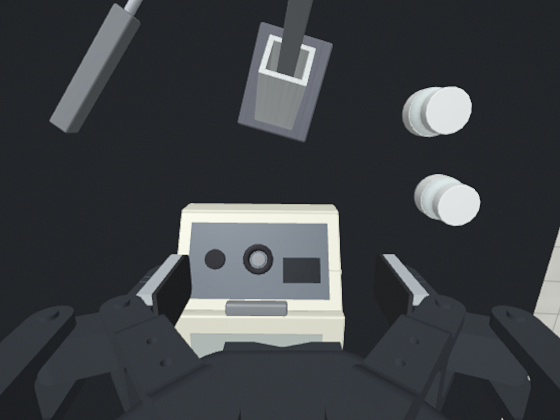

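In w2 the plate corners are about (263,22), (332,43), (305,141), (238,122). The cup mouth's outer corners are (270,36), (316,51), (302,87), (260,71), and the collar and button are at (258,259).

```bash
python3 - <<'E'
from h import *
D=pickle.load(open("d0.pkl","rb"));w1=pickle.load(open("w1.pkl","rb"));w2=pickle.load(open("w2.pkl","rb"));s2=pickle.load(open("s2.pkl","rb"))
def tri(obs):
    A=np.zeros((3,3));b=np.zeros(3);L=[]
    for c,u,v in obs:
        o=c["cam_to_world"][:3,3];d=ray(c,u,v,0)-o;d/=np.linalg.norm(d);M=np.eye(3)-np.outer(d,d);A+=M;b+=M@o;L.append((M,o))
    p=np.linalg.solve(A,b);return p,[np.linalg.norm(M@(p-o)) for M,o in L]
pc=np.array([ray(w2,*q,12) for q in((263,22),(332,43),(305,141),(238,122))]);print("plate",pc.mean(0),cv2.minAreaRect(pc[:,:2].astype(np.float32)))
ex=(pc[2]+pc[3]-pc[0]-pc[1]);ey=pc[1]-pc[0]+pc[2]-pc[3];yaw=np.arctan2(ex[1],ex[0]);print("yaw",np.degrees(yaw),np.degrees(np.arctan2(ey[1],ey[0]))-90)
# same from top crop
pt=np.array([ray(D["top"],210+a/5,150+b/5,12) for a,b in((103,217),(257,248),(233,366),(75,333))]);e=pt[1]+pt[2]-pt[0]-pt[3];f=pt[1]-pt[2]+pt[0]-pt[3];print("top plate",pt.mean(0),np.degrees(np.arctan2(e[1],e[0])),np.degrees(np.arctan2(f[1],f[0]))-90)
W=cloud(w2);B=w2["image"][28:95,255:322];Wc=W[28:95,255:322]
m=(B.min(-1)>170)&(Wc[...,2]>40);P=Wc[m];print("rim",m.sum(),P.mean(0))
cen=np.median(P,0);nn=np.linalg.svd(P-P.mean(0))[2][2];print("n",nn*np.sign(nn[2]))
# iterate corner rays onto plane with expected normal through rim mean
u=np.array([-.5*np.cos(yaw),-.5*np.sin(yaw),.866]);o=w2["cam_to_world"][:3,3]
C=[]
for q in((270,36),(316,51),(302,87),(260,71)):
    d=ray(w2,*q,0)-o;C.append(o+d*((P.mean(0)-o)@u)/(d@u))
C=np.array(C);print("mouth",C.mean(0),np.linalg.norm(C-np.roll(C,1,0),axis=1))
mo=C.mean(0);e=np.array([-.866*np.cos(yaw),-.866*np.sin(yaw),-.5]);print("end expected",mo+8*e+70*u,"floor",mo-80*u)
print("end tri",tri([(D["top"],224.6,202.4),(s2,318.3,172.7),(w1,302,37)]))
print("button",tri([(D["top"],299,212.2),(w1,272,212),(w2,258,259),(s2,150+290/3,130+325/3)]))
# panel plane from w2
A=W[226:296,195:327].reshape(-1,3);a0=A.mean(0)
for _ in range(4):
    n=np.linalg.svd(A-A.mean(0))[2][2];n*=np.sign(n[2]);A=A[abs((A-A.mean(0))@n)<3]
print("panel",A.mean(0),n,np.degrees(np.arctan2(-n[1],-n[0])));
for q in((258,259),(258,247),(258,270)):print(q,W[q[1],q[0]],(W[q[1],q[0]]-A.mean(0))@n)
E
```

```text
plate [565.79851827 273.08515455  12.        ] ((565.6096801757812, 273.2061462402344), (117.26091003417969, 88.09394073486328), 77.61693572998047)
yaw -102.58891419917914 -102.27976650655772
top plate [565.43780549 271.555306    12.        ] -102.25333680787368 -102.95044847942688
rim 729 [567.20260723 281.65928558  97.26910632]
n [0.12252973 0.49596195 0.85965587]
mouth [567.49709828 283.53951783  96.17256179] [40.88056866 46.47540784 43.76841265 41.52513582]
end expected [576.63549092 324.45952473 152.79256179] floor [558.77892175 244.5011598   26.89256179]
end tri (array([576.96632852, 327.88738688, 146.27440623]), [np.float64(1.8361676228665922), np.float64(0.30917603417783945), np.float64(2.090361338645784)])
button (array([545.49364722,  68.62092922,  76.01669755]), [np.float64(0.3422313408412807), np.float64(0.5627053484117315), np.float64(0.44670717586454034), np.float64(0.7631640756893893)])Traceback (most recent call last):
  File "<stdin>", line 27, in <module>
    u, s, vh = gufunc(a, signature=signature)
               ~~~~~~^^^^^^^^^^^^^^^^^^^^^^^^
    raise LinAlgError("SVD did not converge")
numpy.linalg.LinAlgError: SVD did not converge
```

```bash
cat >> h.py <<'E'
def tool(yaw):
    a=np.array([np.cos(yaw),np.sin(yaw),0]);zt=.5*a+[0,0,-np.sqrt(.75)];ys=np.array([-a[1],a[0],0]);return np.stack([np.cross(ys,zt),ys,zt],1)
SY=np.radians(-102.5);HY=np.radians(-87)
ST=tool(SY);HT=tool(HY);SU=-ST[:,2];HU=-HT[:,2]
MO=np.array([567.4,283.3,96.5]);SE=np.array([-np.sqrt(.75)*np.cos(SY),-np.sqrt(.75)*np.sin(SY),-.5])
TIP0=MO-80*SU+8*SE
E
python3 - <<'E'
from h import *
movep(TIP0+220*SU,ST)
g=movel(TIP0+92*SU,max_speed=120,guard=15);s=read_state();print(g,s["ft_force"],s["eef_pos"]-TIP0-92*SU)
c=camera("scene");
if not g:
    clamp();s=read_state();print(s["finger_gap"],s["gripper_force"],s["ft_force"])
c=camera("scene");cv2.imwrite("pics/s3.png",cv2.resize(c["image"][100:260,200:400],(750,600)))
print(s["time"])
E
```

```text
False [0.47274953 0.45725889 0.90694465] [0.30563091 0.46319061 0.56621319]
17.111277435025638 58.37865114212036 [0.11643321 0.46372465 1.41937663]
13.9917
```

View pics/s3.png

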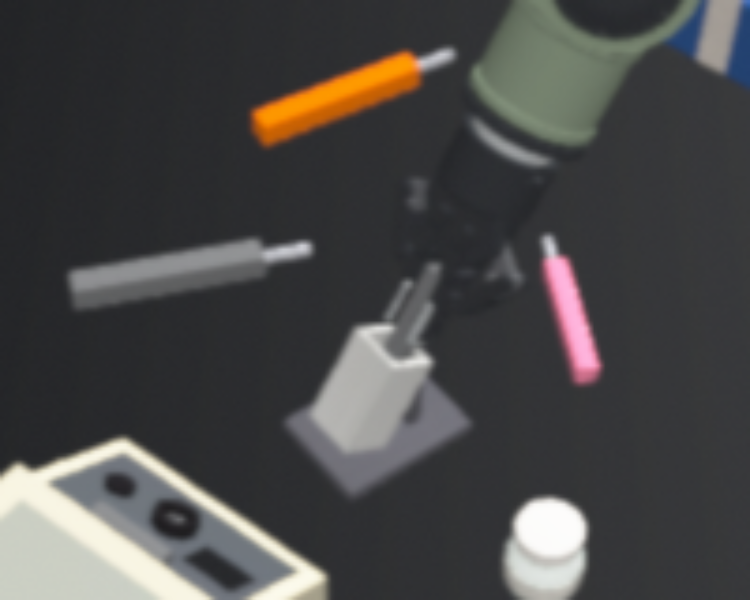

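The grip holds at a 17 mm gap, with the fingers on the bar above the cup at crop (415,310). Now lift, move above the button and check the tip.

```bash
python3 - <<'E'
from h import *
B=np.array([545.5,68.6,76.])
movel(TIP0+205*SU,max_speed=150);s=read_state();print(s["finger_gap"],s["ft_force"])
movep(B+(92+35)*HU,HT);s=read_state();print(s["time"],s["finger_gap"])
ims=[]
for n in("scene","top","wrist"):
    c=camera(n);u,v=project(c,B);t=project(c,B+35*HU);print(n,u,v,t)
    pickle.dump(c,open(f"p_{n}.pkl","wb"))
    r={"scene":40,"top":30,"wrist":75}[n];x,y=int(np.clip(t[0],r,560-r)),int(np.clip(t[1],r,420-r));im=cv2.resize(c["image"][y-r:y+r,x-r:x+r],(400,400) if n!="wrist" else (400,400));print((x-r,y-r),400/(2*r))
    ims.append(im)
cv2.imwrite("pics/p1.png",cv2.resize(np.vstack([np.hstack(ims[:2]),np.hstack([ims[2],ims[2]*0])]),(600,600)))
E
```

```text
17.004296318070754 [-1.16180413  0.10073123 -1.23713366]
15.8333 16.91961025502519
scene 246.3777619159529 238.33687697806562 (np.float64(250.15118368903566), np.float64(227.558130295153))
(210, 187) 5.0
top 298.9287171729656 212.14174775162078 (np.float64(294.5311334767459), np.float64(212.07260246220426))
(264, 182) 6.666666666666667
wrist 282.1570332813799 200.63078902195437 (np.float64(282.1890397884878), np.float64(211.12686766114592))
(207, 136) 2.6666666666666665
```

View pics/p1.png

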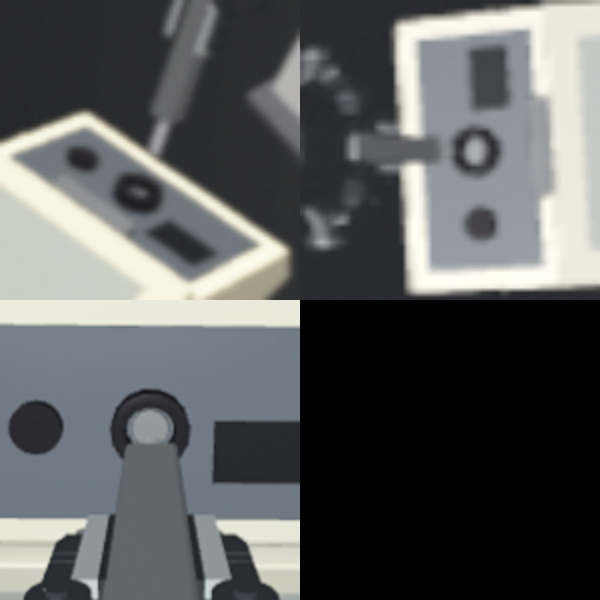

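The wrist crop shows the bar lined up with the collar (crop x≈150 for both), and the scene and top tips match prediction to about 1 px. Now a guarded press.

```bash
python3 - <<'E'
from h import *
B=np.array([545.5,68.6,76.])
def d(): s=read_state();return round(float((s["eef_pos"]-B)@HU-92),2),round(float(s["ft_force"]@HU),2)
movel(B+(92+8)*HU,max_speed=80);print(d())
g=movel(B+(92-12)*HU,max_speed=15,guard=2.5);print(g,d())
g=movel(B+(92-18)*HU,max_speed=8,guard=12);print(g,d())
wait(.1);s=read_state();print(d(),s["ft_force"],s["finger_gap"],s["time"],(s["eef_pos"]-B-92*HU)@HT)
for n in("scene","wrist"):pickle.dump(camera(n),open(f"q_{n}.pkl","wb"))
E
```

```text
(7.94, -0.69)
True (-4.57, 2.79)
True (-5.95, 9.51)
(-5.93, 10.09) [-1.3569736   2.26277363 10.30941912] 17.78813972671153 18.0 [0.46053282 0.12685302 5.93390073]
```

```bash
python3 - <<'E'
from h import *
B=np.array([545.5,68.6,76.])
def d():
    f=[];
    for _ in range(5): wait(.04);f.append(read_state()["ft_force"]@HU)
    s=read_state();return round(float((s["eef_pos"]-B)@HU-92),2),round(float(np.mean(f)),2)
print(d())
for k in(-5.5,-5,-4.5,-4,-3,-2,-1,0,1,2,3,4):
    movel(B+(92+k)*HU,max_speed=20);print(k,d())
print(read_state()["time"])
c=pickle.load(open("q_scene.pkl","rb"));w=pickle.load(open("q_wrist.pkl","rb"))
a=cv2.resize(c["image"][205:265,205:285],(800//2,300));b=cv2.resize(w["image"][120:270,200:400],(400,300))
cv2.imwrite("pics/q.png",np.hstack([a,b]))
E
```

```text
(-5.94, 10.15)
-5.5 (-5.56, 3.1)
-5 (-5.01, 2.93)
-4.5 (-4.5, 2.39)
-4 (-4.01, 2.44)
-3 (-3.04, 1.73)
-2 (-2.03, 0.97)
-1 (-1.04, 0.71)
0 (-0.04, -1.2)
1 (1.0, -0.96)
2 (1.99, -0.21)
3 (3.0, -0.62)
4 (3.98, -0.71)
23.8083
```

View pics/q.png

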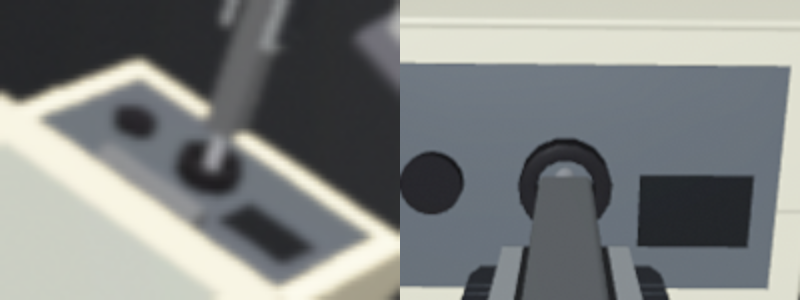

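The picture shows the tip inside the collar bore (210,155). The unloading curve gives about 5 mm of spring travel and then a hard stop at 10 N, so the button was fully pressed. Now return the pointer.

```bash
python3 - <<'E'
from h import *
B=np.array([545.5,68.6,76.])
movel(B+(92+70)*HU,max_speed=150)
movep(TIP0+205*SU,ST)
g=movel(TIP0-3*SE+170*SU,max_speed=100);
g=movel(TIP0-3*SE+93*SU,max_speed=60,guard=8);s=read_state();print(g,(s["eef_pos"]-TIP0)@SU,s["ft_force"],s["time"])
pickle.dump(camera("scene"),open("r0.pkl","wb"))
if not g or (s["eef_pos"]-TIP0)@SU<97:
    open_gripper();movel(TIP0+230*SU,max_speed=150);print(read_state()["time"])
    s=read_state()["eef_pos"];movel(s+[0,60,80],max_speed=200)
    wait(.3)
    c=camera("scene");pickle.dump(c,open("r.pkl","wb"));cv2.imwrite("pics/r.png",cv2.resize(c["image"][130:330,120:380],(780,600)))
E
```

```text
False 93.37795154752104 [ 0.79809031 -0.23136726 -0.66403672] 27.175
28.9583
```

```bash
ls pics
```

```text
crop1.png
p1.png
q.png
r.png
s2.png
s3.png
scene0.png
top0.png
w1.png
w2.png
```

View pics/r.png

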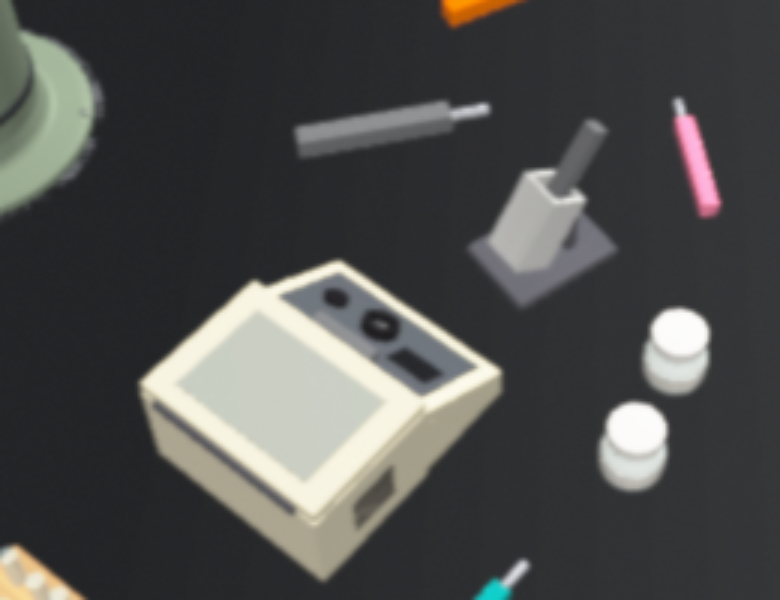

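The pointer is back in the cup (bar end at crop (595,128)), the lid is shut, and the jars look unmoved. The arm is clear, so I'll hand in.

```bash
python3 -c "
from workcell import *
print(finish_job())"
```

```text
the job is handed in; nothing more can be done
None
```

I shut the lid without slamming it, pressed the start button fully in with the pointer's tip, put the pointer back in the cup tip down, and handed the job in at about 30 s of the 64 s; no verdict was returned.

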